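Open the tab-locked canister

TASK

Open the white canister: squeeze the two yellow side tabs of its black cap together, turn the cap about 70 degrees (either way) to free it, and lift it straight off. Stand the cap, right way up, in the middle of the white disc in the orange tray, setting it down before you let go. Leave the other things on the bench where they are.

Things in the scene. Friction and masses are not known exactly. Their poses are not given: they have to be found in the camera images.
- canister: White plastic canister, 120 mm across, fixed to the bench by a dark steel foot 150 mm square with four short pins. Origin on the bench under its axis, z up. Shoulder at 125 mm above the bench. Four lock blocks stand on it, 27 to 33 mm from the axis, tops at 135 mm: one on each side of each cap tooth, at the canister's +y and -y.
- canister_mouth (a point): Centre of the canister's mouth, at the rim of its neck, 151 mm above the bench. Neck 30 mm across; it has two bayonet ears at the canister's +x and -x, under which the cap's inner lugs hook. Turned 60 to 120 degrees from the start, either way, the cap lifts straight off; it must rise 30 mm to be clear of the neck.
- cap: Black octagonal cap, 51 mm across, 29 mm high without its tabs, about 85 g, loose. Origin at the centre of its underside, z up; at the start 128 mm above the bench, its x along the canister's x. Yellow tabs at its +y and -y. On the neck it has about 2 mm of lift, 1 mm of sideways play, and turns without a thread.
- cap_grip (a point): On the cap's axis midway between the tabs, 30 mm above its underside; axes as the cap's. Outer tab faces are 64 mm apart at rest, 54 mm pushed in; each is 18 mm wide (x), from 9 to 43 mm above the underside. Take them from above, fingers closing along the cap's y; fingertips up to 20 mm below this point clear the lock blocks, 23 mm would touch.
- tab_left (a joint): How far the tab at the cap's +y is pushed in: 0 at rest to 0.005 m fully in. Spring: 3 N to start, 7 N fully in. A tooth under the tab stands between two lock blocks and stops the cap turning (beyond some 4 degrees) until the tab is in by 0.004; past the blocks (30 degrees) it can no longer relock.
- tab_right (a joint): The same for the tab at the cap's -y.
- tray: Orange tray, fixed to the bench, 150 mm (x) by 250 mm (y), rim 15 mm high, floor 4 mm above the bench. Origin on the bench under its centre. The white disc is toward its +y end.
- tray_spot (a point): Centre of the top of the white disc in the tray: disc 100 mm across, top 6 mm above the bench, 60 mm from the tray's centre along the tray's +y.
- dish: Bystander: flat round glass dish, 56 mm across, 14 mm high, standing in the tray at the end away from the white disc; origin under its centre.
- amber: Bystander: closed amber glass bottle, 72 mm across, 150 mm high, standing free; origin under its centre.
- beaker: Bystander: empty glass beaker, 70 mm across the rim, 90 mm high; origin under its centre.
- boss: Bystander: steel boss-head clamp lying flat, 25 mm high, 150 mm long along its x (from -50 mm at the jaws to +100 mm at the rod's end), 50 mm wide; origin on the bench under the clamp's body.
- bowl: Bystander: empty orange bowl, 170 mm across the rim, 65 mm high; origin under its centre.
There are look-alikes about, which are no part of the job. What is meant by the cap is not red, and is the smaller of those in its own colour. There is more than one size of the canister; the job needs the smaller.

How it is judged (in metres and radians):
On the way, in this order (a step that is already met when the one before it is completed fails the run):
1. both tabs are pushed in by the fingers, with the cap still on the canister and not yet turned (value of joint each of tab_left, tab_right above 0.0035 m and contact force between the fingers and cap above 2 N and angle between the x axis of cap and the x axis of canister, either way round below 0.15 rad and z of cap in the frame of canister below 0.134 m), for 0.1 s.
2. the cap is turned at least 50 degrees while still down on the neck (angle between the x axis of cap and the x axis of canister, either way round above 0.87 rad and z of cap in the frame of canister below 0.134 m), for 0.1 s.
3. the cap is lifted clear of the neck, upright, in the fingers (z of cap in the frame of canister above 0.156 m and angle between cap's own z axis and vertical below 0.3 rad and contact force between the fingers and cap above 1 N), for 0.1 s.
4. the cap is set down on the disc while the fingers still hold it (horizontal distance between cap and tray_spot below 0.025 m and z of cap in the frame of tray_spot below 0.008 m and contact force between the fingers and cap above 1 N), for 0.05 s.
At the end, for the whole second after the job is handed in: The cap stands right way up (within 0.1 rad) and at rest on the white disc in the tray, its axis within 25 mm of the disc's centre, its underside within 4 mm of the disc's top, both tabs sprung out (less than 1 mm in); every bystander within 20 mm of where it started (horizontal distance between cap and tray_spot below 0.025 m and z of cap in the frame of tray_spot between -0.003 and 0.004 m and angle between cap's own z axis and vertical below 0.1 rad and value of joint each of tab_left, tab_right below 0.001 m and linear speed of cap below 0.01 m/s and distance of each of dish, amber, beaker, boss, bowl from where it was at the start of the episode below 0.02 m); the robot touches nothing.
It fails at once if a bystander is moved more than 20 mm or tipped (distance of any of dish, amber, beaker, boss, bowl from where it was at the start of the episode above 0.02 m or angle between any of amber, beaker, dish's own z axis and vertical above 0.4 rad).
It also fails if it takes over 51 s, if anything falls off the work surface, if the arm or the gripper's body presses on something with over 40 N, if the wrist force passes 120 N, or if a joint passes its speed limit or range.

ROBOT

A 6-joint arm with a two-finger parallel gripper is mounted at the origin on the work surface. World frame = base frame: x ahead of the robot, y to its left, z up, the work surface at z = 0. Lengths are in m, angles in degrees, forces in N, time in s.
With the tool pointing down it reaches from about 0.25 to 0.725 m from the base axis. Payload 9.7 kg.
Tool frame: the origin (TCP) lies midway between the tips of the shut fingers; the grasp point (between the pads) lies 19 mm behind it (bot.hold_point_z is the distance from the TCP to the grasp point, in m); z points along the fingers, y is the line along which they close (so a half turn about z gives the same grasp; the last joint's range is limited). The gripper opens to 85 mm and grips with 20 to 120 N. Pads are 22 mm wide; open, the fingers measure 114 mm over their backs; the gripper's body (76 mm by 85 mm) begins 54 mm behind the grasp point. The pads swing forward as they close: fully open they stand 13 mm farther back than shut.
Start: joints at [71.562, 4.979, 10.078, 95.1, 0, 90], TCP at [0.174, 0.522, 0.231] pointing down, gripper open.
Joint ranges: [-179.16, 179.16], [-48.56, 103.87], [-65.8, 70.77], [-126.05, 130.52], [-82.76, 87.17], [-180, 180]. Speed limits (degrees/s): [127.2, 127.2, 147.25, 180, 180, 180].

INTERFACE

Orientations are given as [roll, pitch, yaw] about the fixed x, y, z axes, in that order (R = Rz(yaw) Ry(pitch) Rx(roll)).
In Python, from workcell import bot gives the robot as it stands.
- The arm moves only by the tool play_rows, never from a script. Its argument "steps" is a list that holds one entry, the list of rows, each a list of 4 numbers: the shift along the tool's x, y, z in m, then the turn about the tool's z in rad. In form: [[[tx, ty, tz, yaw], ...]]. A call has exactly 5 rows; each row shifts and turns the commanded pose from where the row before left it, along the tool's axes as they then stand; what a row does not reach is not made up. A row lasts 1/12 s, in which the tool goes at most 41.7 mm and 7.16 degrees, less where a joint would pass 70% of its speed; a pose out of reach is approached as far as the arm can. A call is refused whole if a number of a shift passes 0.0417 or a number of a turn 0.125, either way. A call with a gripper value outside its range is refused whole. "gripper" is the finger opening in m, from 0 to 0.0854, set as the call begins (left out, the last holds). The fingers move at their own pace and stop on an object; "squeeze" is the grip in N (left out, the last holds). Time passes only in rows, so rows that do not move let the fingers close, or fill a call up. It gives the time, the measured TCP pose, the force, the opening and the grip force at its end, in the units of the state.
- bot.get_obs(): the state, without advancing time (a new reading comes with each control period).
- bot.camera(name): name is "side" or "top"; returns a dict with "img" (400x640x3 uint8, blue, green, red), "vfov" (degrees; the focal length in pixels is half the picture's height over the tangent of half this angle, whatever the lens; pixels are square), "cx", "cy" (the principal point, pixels), "D" ([k1, k2, p1, p2, k3] as OpenCV has them; the pictures are not rectified), "xyz" and "attitude" of the camera in the world. Camera axes: x right, y down, z forward; pixel columns grow to the right and rows downward; lengths in m; the calibration is good to about 2 mm. A picture is of the moment at which its call begins. There is no depth.
- bot.job_done(): hands the job in; it is judged then, once.
The state is a dict: "time": time; "q": joint angles; "qd": joint speeds; "joint_efforts": joint torques, N m; "ee_pos": TCP position; "tcp_rot": TCP orientation; "wrist_force": force on the tool from outside, world axes, zero at the start; "torque": the same for the moment, N m; "opening": finger opening in m; "grasp_force": force on a finger pad.
Only numpy, scipy, OpenCV 4.12 (cv2) and the standard library are available. Lean on these libraries where they do the work, as an engineer would, in place of code of your own. Each camera call takes 0.05 s, during which the arm holds its last target. There are 200 camera calls.

## Working session

There is one attempt and no reset: what is moved stays moved. The work goes in short steps, Python scripts to look and compute and a tool call to move; the robot and the scene stay as the last step left them, time stands still between calls to the robot, and variables do not carry over. Pictures are saved under pics/ and viewed, at most 10 in all, crops included, and the job is handed in when it is done.

Besides the shell and the picture viewer there is one more tool, called as name([rows], argument=value, ...), one row to a line, values as JSON. play_rows: Moves the arm, as the interface text tells. Its arguments: {"type":"object","properties":{"steps":{"type":"array","items":{"type":"array","items":{"type":"array","items":{"type":"number"}}}},"gripper":{"type":"number"},"squeeze":{"type":"number"}},"required":["steps"]}

```bash
mkdir -p pics; ls; cat > h.py <<'E'
import numpy as np,cv2
from scipy.spatial.transform import Rotation as R
from workcell import bot
def cam(n):
    c=bot.camera(n); im=np.array(c['img']); h=im.shape[0]
    f=h/2/np.tan(np.radians(c['vfov']/2))
    c['K']=np.array([[f,0,c['cx']],[0,f,c['cy']],[0,0,1]]);c['R']=R.from_euler('xyz',c['attitude'],degrees=True).as_matrix()
    c['im']=im; return c
def ray(c,uv):
    p=cv2.undistortPoints(np.array(uv,float).reshape(-1,1,2),c['K'],np.array(c['D'],float)).reshape(-1,2)
    d=np.c_[p,np.ones(len(p))]@c['R'].T
    return np.array(c['xyz']),d
def onz(c,uv,z):
    o,d=ray(c,uv); return o+d*((z-o[2])/d[:,2])[:,None]
def proj(c,P):
    P=(np.array(P,float).reshape(-1,3)-c['xyz'])@c['R']
    return cv2.projectPoints(P,np.zeros(3),np.zeros(3),c['K'],np.array(c['D'],float))[0].reshape(-1,2)
E
python3 - <<'E'
from h import *
for n in('top','side'):
    c=cam(n); cv2.imwrite(f'pics/{n}0.png',c['im']); print(n,c['xyz'],c['attitude'],c['vfov'],c['cx'],c['cy'],c['D'])
    print(c['R'].round(2).tolist())
print(bot.get_obs(),bot.hold_point_z)
E
```

```text
pics
top [0.32831649 0.0196106  1.1665701 ] [-170.60015319   -1.17381961  -89.90909422] 54.327014551583254 325.1812751023529 199.4725076977818 [-0.09000497  0.          0.          0.          0.        ]
[[0.0, -0.99, 0.16], [-1.0, -0.0, -0.02], [0.02, -0.16, -0.99]]
side [ 0.3720856  -0.76642943  0.75326014] [-129.64578804   -1.03859381  -10.79353283] 48.55073635751076 323.3831776925888 193.24756098053615 [-0.00631266  0.          0.          0.          0.        ]
[[0.98, -0.11, 0.16], [-0.19, -0.63, 0.75], [0.02, -0.77, -0.64]]
{'time': 0.1, 'q': array([ 7.15605049e+01,  5.00784106e+00,  1.00377128e+01,  9.50974167e+01,
       -1.47525221e-03,  8.99999775e+01]), 'qd': array([-0.1023811 , -0.06559963,  0.12327219,  0.04407976, -0.0697328 ,
       -0.04082837]), 'joint_efforts': array([-2.01196685e-04, -5.21563339e+01,  4.65651834e+01,  1.60411117e-02,
        2.32894587e-05,  1.07198832e-05]), 'ee_pos': array([0.17391113, 0.52157224, 0.2306435 ]), 'tcp_rot': array([-1.79932455e+02,  1.47522462e-03,  1.61560529e+02]), 'wrist_force': array([-0.27273166,  0.9714637 ,  0.94383054]), 'torque': array([0.07397625, 0.00992133, 0.0012474 ]), 'grasp_force': 0.0, 'opening': 0.0854624180152495} 0.0187
```

View pics/top0.png

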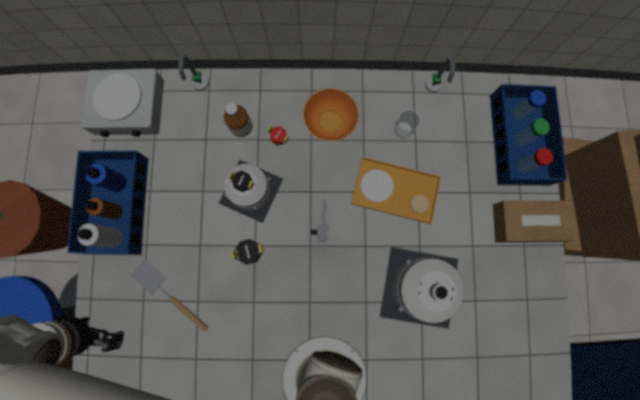

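View pics/side0.png

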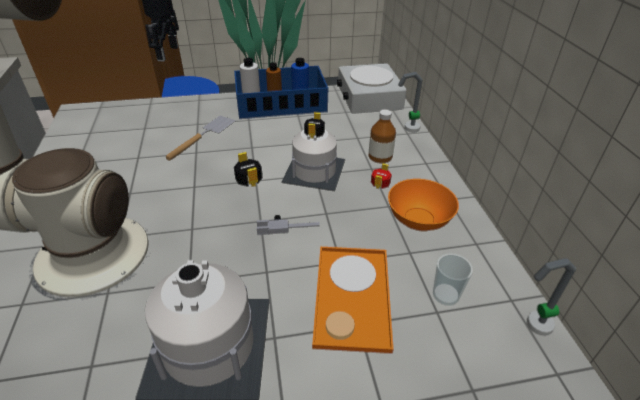

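The top view shows these candidates:
- **Caps:** black cap on the small canister (241,181), bigger black cap lying on the bench (248,251), red cap (278,135). The small black one on the small canister fits: it is not red and it is the smaller black one.
- **Canisters:** small one at (243,187), big one at (430,290). The job needs the small one.
- **Tray:** centre about (396,190), with the disc at (377,185).

I'll measure these and confirm with one enlarged crop.

```bash
python3 - <<'E'
from h import *
def blobs(m,x0,y0,mn=6):
    n,l,s,ce=cv2.connectedComponentsWithStats(m.astype(np.uint8)*255)
    return [(ce[i]+[x0,y0],s[i,4]) for i in range(1,n) if s[i,4]>=mn]
crops=[]
for n,(x0,y0,x1,y1) in (('top',(215,150,290,225)),('side',(280,100,350,190))):
    c=cam(n); im=c['im']; cr=im[y0:y1,x0:x1]
    hsv=cv2.cvtColor(cr,cv2.COLOR_BGR2HSV)
    m=(hsv[...,0]>15)&(hsv[...,0]<40)&(hsv[...,1]>110)&(hsv[...,2]>60)
    for ce,a in blobs(m,x0,y0): print(n,'yellow',ce.round(1),a,onz(c,ce,0.171).round(4))
    if n=='top':
        h=cv2.cvtColor(im,cv2.COLOR_BGR2HSV)
        # foot
        m=np.zeros(im.shape[:2],np.uint8);m[150:225,210:290]=(h[150:225,210:290,2]<75)*255
        k=cv2.convexHull(cv2.findNonZero(cv2.morphologyEx(m,cv2.MORPH_OPEN,np.ones((3,3)))))
        r=cv2.minAreaRect(k);b=cv2.boxPoints(r);P=onz(c,b,0.005);print('foot',P.round(3).tolist(),P.mean(0),np.linalg.norm(np.diff(P,axis=0),axis=1))
        e=P[1]-P[0];print('ang',np.degrees(np.arctan2(e[1],e[0])))
        # tray orange
        m=np.zeros(im.shape[:2],np.uint8);s=(slice(150,230),slice(340,450));m[s]=((h[s][...,0]<25)&(h[s][...,1]>150)&(h[s][...,2]>90))*255
        r=cv2.minAreaRect(cv2.convexHull(cv2.findNonZero(m)));P=onz(c,cv2.boxPoints(r),0.015);print('tray',P.round(3).tolist(),P.mean(0),np.linalg.norm(np.diff(P,axis=0),axis=1))
        s=(slice(160,210),slice(350,402));m=((h[s][...,1]<60)&(h[s][...,2]>130))
        bs=max(blobs(m,350,160),key=lambda t:t[1]);print('disc',bs,onz(c,bs[0],0.006), 'diam px',2*np.sqrt(bs[1]/np.pi))
    crops.append(cv2.resize(cr,(400,400*cr.shape[0]//cr.shape[1]),interpolation=cv2.INTER_CUBIC))
H=max(q.shape[0] for q in crops)
cv2.imwrite('pics/crop1.png',np.hstack([cv2.copyMakeBorder(q,0,H-q.shape[0],0,0,cv2.BORDER_CONSTANT) for q in crops]))
E
```

```text
top yellow [230.7 174.9] 9 [[0.5572 0.2471 0.171 ]]
top yellow [250.  183.8] 20 [[0.5335 0.1953 0.171 ]]
foot [[0.51, 0.319, 0.005], [0.648, 0.26, 0.005], [0.583, 0.124, 0.005], [0.447, 0.185, 0.005]] [0.54727173 0.22192777 0.005     ] [0.15060792 0.15073661 0.14891855]
ang -23.071668632601565
tray [[0.509, -0.083, 0.015], [0.649, -0.119, 0.015], [0.59, -0.359, 0.015], [0.451, -0.318, 0.015]] [ 0.54966584 -0.21983847  0.015     ] [0.14471636 0.24661861 0.14520921]
disc (array([376.73043478, 185.05838509]), np.int32(805)) [[ 0.56588135 -0.16110236  0.006     ]] diam px 32.01496265048276
side yellow [316.5 115.3] 43 [[0.5562 0.2386 0.171 ]]
side yellow [311.2 129.3] 93 [[0.5308 0.1721 0.171 ]]
```

View pics/crop1.png

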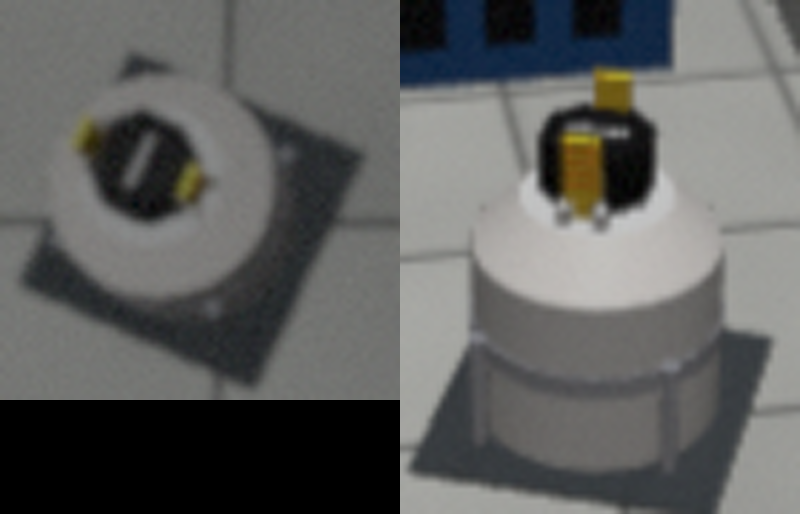

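The crop confirms it: a black cap with yellow tabs at top-view (231,175) and (250,184), on the small canister. Measured positions:
- **Cap axis:** about (0.546, 0.2215). The tab line is at 67°, and the foot measures 150 mm square, as given.
- **Disc:** about (0.565, -0.161).

I'll move above the cap first.

play_rows([
  [[-0.03,-0.011,0,0],[-0.03,-0.011,0,0],[-0.03,-0.011,0,0],[-0.03,-0.011,0,0],[-0.03,-0.011,0,0]],
], gripper=0.085, squeeze=30)

```text
time: 0.62
ee_pos: [0.2997, 0.421, 0.2312]
tcp_rot: [-180.0, -0.0, 161.6]
wrist_force: [-0.3, 0.6, -0.3]
opening: 0.0848
grasp_force: 0.0
```

play_rows([
  [[-0.03,-0.011,0,0],[-0.03,-0.011,0,0],[-0.03,-0.011,0,0],[-0.03,-0.011,0,0],[-0.03,-0.011,0,0]],
])

```text
time: 1.03
ee_pos: [0.4248, 0.3213, 0.2312]
tcp_rot: [-180.0, -0.0, 161.6]
wrist_force: [0.5, 0.9, -0.3]
opening: 0.0852
grasp_force: 0.0
```

play_rows([
  [[-0.03,-0.011,0,0],[-0.03,-0.011,0,0],[-0.03,-0.011,0,0],[-0.03,-0.011,0,0],[-0.02,-0.008,0,0.08]],
])

```text
time: 1.45
ee_pos: [0.5419, 0.227, 0.2308]
tcp_rot: [-180.0, -0.0, 157.0]
wrist_force: [0.2, 0.9, -0.1]
opening: 0.0849
grasp_force: 0.0
```

```bash
python3 - <<'E'
from h import *
c=cam('side'); o=bot.get_obs(); print(o['time'],o['ee_pos'],o['tcp_rot'],o['wrist_force'])
q=proj(c,[o['ee_pos'],[0.546,0.2215,0.157],[0.546,.2215,.128]]);print(q)
cr=c['im'][60:190,250:400]; cv2.imwrite('pics/s2.png',cv2.resize(cr,(690,598),interpolation=cv2.INTER_CUBIC))
Rm=R.from_euler('xyz',o['tcp_rot'],degrees=True).as_matrix();print('tool shift',Rm.T@(np.array([.546,.2215,.14])-o['ee_pos']))
E
```

```text
1.5 [0.54360619 0.22527831 0.23019975] [-1.79926160e+02  3.58732764e-02  1.56311408e+02] [-1.70238164 -2.01195898 -0.28365332]
[[312.69940829  97.40914398]
 [313.77407417 123.57067595]
 [313.72646849 133.12245138]]
tool shift [-0.00365363 -0.00238196  0.0902052 ]
```

View pics/s2.png

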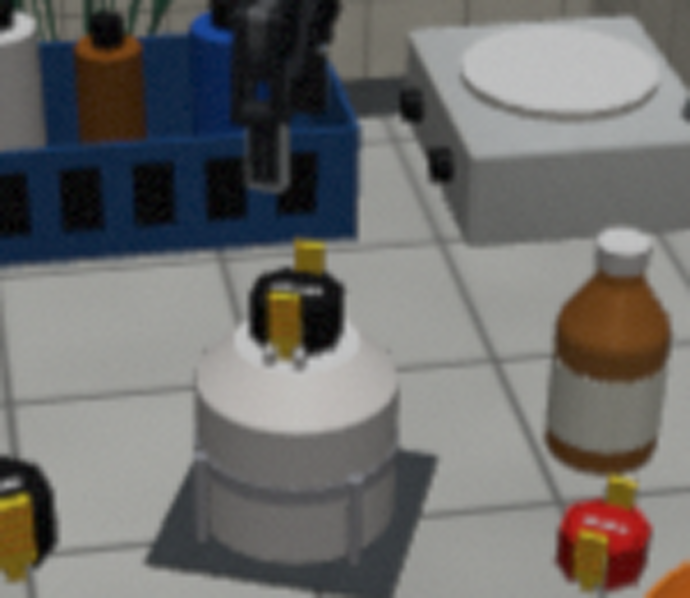

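The gripper is above the cap, and the projected axis (313.8,123.6) agrees with the cap seen at about (314.5,123). I'll go down.

play_rows([
  [[-0.0037,-0.0024,0.018,0],[0,0,0.018,0],[0,0,0.018,0],[0,0,0.018,0],[0,0,0.01,0]],
])

```text
time: 1.92
ee_pos: [0.5419, 0.2249, 0.1469]
tcp_rot: [-179.9, -0.1, 157.0]
wrist_force: [0.0, -0.7, -0.6]
opening: 0.0851
grasp_force: 0.0
```

play_rows([
  [[0,0,0.008,0],[0,0,0,0],[0,0,0,0],[0,0,0,0],[0,0,0,0]],
])

```text
time: 2.33
ee_pos: [0.543, 0.2255, 0.1424]
tcp_rot: [179.9, 0.1, 157.0]
wrist_force: [0.1, -0.7, 0.4]
opening: 0.0846
grasp_force: 0.0
```

```bash
python3 - <<'E'
from h import *
a=cam('top')['im'][130:230,200:300];b=cam('side')['im'][80:180,265:365]; o=bot.get_obs(); print(o['time'],o['ee_pos'],o['tcp_rot'],o['wrist_force'])
cv2.imwrite('pics/s3.png',cv2.resize(np.hstack([a,b]),(800,400),interpolation=cv2.INTER_CUBIC))
E
```

```text
2.4333 [0.54291798 0.22545963 0.14212088] [1.79949494e+02 5.11220863e-02 1.56984166e+02] [-0.33201391 -0.31342194 -0.36403422]
```

View pics/s3.png

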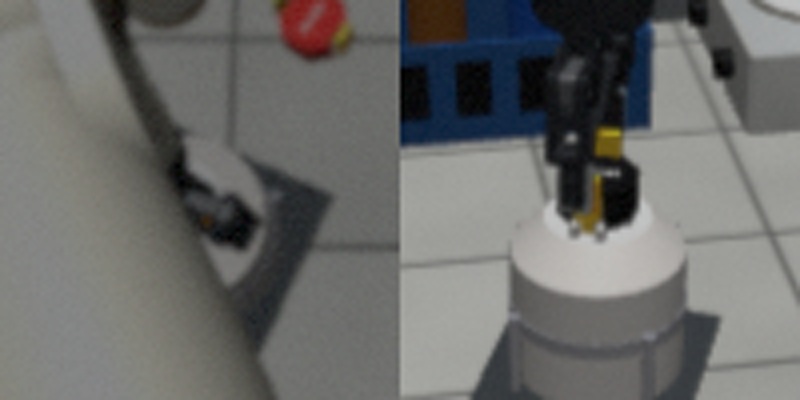

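The side view shows the fingers around the cap but a few mm to the left of the near tab (finger about 572, tab about 592 in the crop). I measured before the arm had settled, so I'll refine the cap axis and recompute the shift.

```bash
python3 - <<'E'
from h import *
t=cam('top');s=cam('side');o=bot.get_obs()
print(onz(t,[[250.6,184.3],[231.9,175.3],[241.25,179.8]],.171))
# side: far tab top centre, near tab top centre
print(onz(s,[[280+613/5.714-70,100+76/5.714],[280+584/5.714-70,100+141/5.714]],.171))
Rm=R.from_euler('xyz',o['tcp_rot'],degrees=True).as_matrix()
print(o['ee_pos'],proj(s,[o['ee_pos']+Rm@[0,k*.047,-.013] for k in(-1,1)]))
for x in (.546,.548,.549): print(x,Rm.T@(np.array([x,.2215,.14])-o['ee_pos']))
E
```

```text
[[0.53229107 0.19386072 0.171     ]
 [0.55612495 0.24383467 0.171     ]
 [0.54417491 0.21877067 0.171     ]]
[[0.55994541 0.24832188 0.171     ]
 [0.53707545 0.19360068 0.171     ]]
[0.54275406 0.22538007 0.14175963] [[307.99939044 133.00147024]
 [316.31852629 114.87629131]]
0.546 [-0.00450377 -0.00230292  0.00176067]
0.548 [-0.00634456 -0.00152092  0.00176196]
0.549 [-0.00726495 -0.00112993  0.0017626 ]
```

play_rows([
  [[-0.003,-0.001,0.001,0],[-0.003,-0.001,0,0],[0,0,0,0],[0,0,0,0],[0,0,0,0]],
])

```text
time: 2.95
ee_pos: [0.5474, 0.221, 0.1402]
tcp_rot: [-180.0, -0.0, 157.0]
wrist_force: [0.7, 0.1, 0.1]
opening: 0.085
grasp_force: 0.0
```

play_rows([
  [[0,0,0,0],[0,0,0,0],[0,0,0,0],[0,0,0,0],[0,0,0,0]],
], gripper=0.05, squeeze=30)

```text
time: 3.37
ee_pos: [0.5485, 0.2228, 0.1423]
tcp_rot: [179.7, 0.1, 157.0]
wrist_force: [1.5, 6.7, 8.3]
opening: 0.0521
grasp_force: 33.9
```

play_rows([
  [[0,0,0,0],[0,0,0,0],[0,0,0,0],[0,0,0,0],[0,0,0,0]],
])

```text
time: 3.78
ee_pos: [0.5485, 0.2228, 0.1423]
tcp_rot: [179.7, 0.1, 157.0]
wrist_force: [2.6, 6.7, 7.3]
opening: 0.052
grasp_force: 33.9
```

The opening is 52 mm at 34 N, so both tabs are in. I'll ease the roughly 2 mm offset the fit shows, then turn.

play_rows([
  [[0,0.002,-0.001,0],[0,0,0,0],[0,0,0,0.04],[0,0,0,0.06],[0,0,0,0.08]],
])

```text
time: 4.2
ee_pos: [0.5485, 0.2231, 0.1422]
tcp_rot: [179.9, 0.1, 146.5]
wrist_force: [1.2, 1.0, 5.9]
opening: 0.0522
grasp_force: 33.5
```

Turning freely. I'll carry on to 70°.

play_rows([
  [[0,0,0,0.11],[0,0,0,0.11],[0,0,0,0.11],[0,0,0,0.11],[0,0,0,0.11]],
])

```text
time: 4.62
ee_pos: [0.5483, 0.223, 0.1423]
tcp_rot: [179.9, 0.0, 114.8]
wrist_force: [-0.4, 0.8, 6.5]
opening: 0.0521
grasp_force: 33.8
```

play_rows([
  [[0,0,0,0.11],[0,0,0,0.11],[0,0,0,0.11],[0,0,0,0.08],[0,0,0,0.07]],
])

```text
time: 5.03
ee_pos: [0.5481, 0.2228, 0.1422]
tcp_rot: [180.0, -0.0, 87.4]
wrist_force: [-2.5, -0.6, 8.6]
opening: 0.0523
grasp_force: 34.1
```

play_rows([
  [[0,0,0,0],[0,0,0,0],[0,0,0,0],[0,0,0,0],[0,0,0,0]],
])

```text
time: 5.45
ee_pos: [0.5481, 0.2228, 0.1422]
tcp_rot: [180.0, -0.0, 87.6]
wrist_force: [-2.5, -0.7, 8.6]
opening: 0.0517
grasp_force: 34.0
```

```bash
python3 - <<'E'
from h import *
a=cam('top')['im'][130:230,200:300];b=cam('side')['im'][80:180,265:365]; o=bot.get_obs(); print(o['time'],o['ee_pos'],o['tcp_rot'],o['wrist_force'],o['torque'])
cv2.imwrite('pics/s4.png',cv2.resize(np.hstack([a,b]),(800,400),interpolation=cv2.INTER_CUBIC))
E
```

```text
5.55 [0.54808206 0.22283162 0.14223077] [ 1.79959127e+02 -4.22186392e-03  8.76417540e+01] [-2.22781761  0.13841882  8.51736302] [-0.0840121   0.37868632 -0.07346895]
```

View pics/s4.png

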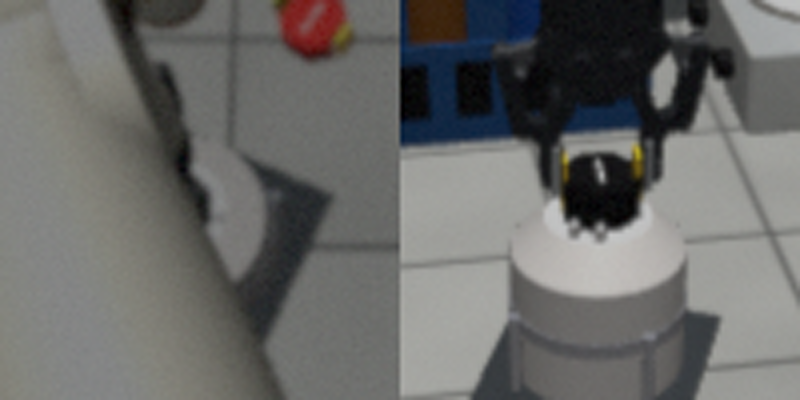

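The cap has turned with the fingers and the tabs are now left and right, at crop (560,165) and (637,160). Lifting straight up.

play_rows([
  [[0,0,-0.008,0],[0,0,-0.012,0],[0,0,-0.015,0],[0,0,-0.015,0],[0,0,-0.015,0]],
])

```text
time: 5.97
ee_pos: [0.548, 0.2228, 0.2076]
tcp_rot: [-180.0, 0.0, 87.6]
wrist_force: [0.6, 0.3, -1.3]
opening: 0.0523
grasp_force: 31.9
```

play_rows([
  [[0,0,-0.012,0],[0,0,-0.003,0],[0,0,0,0],[0,0,0,0],[0,0,0,0]],
])

```text
time: 6.38
ee_pos: [0.5479, 0.2228, 0.2203]
tcp_rot: [-179.9, 0.0, 87.6]
wrist_force: [-0.4, -1.3, -0.4]
opening: 0.0522
grasp_force: 31.9
```

```bash
python3 - <<'E'
from h import *
b=cam('side')['im'][40:180,245:385]; o=bot.get_obs(); print(o)
Rm=R.from_euler('xyz',o['tcp_rot'],degrees=True).as_matrix()
print('shift to disc',Rm.T@(np.array([.565,-.161,.0205])-o['ee_pos']))
cv2.imwrite('pics/s5.png',cv2.resize(b,(560,560),interpolation=cv2.INTER_CUBIC))
E
```

```text
{'time': 6.4333, 'q': array([ 2.21313135e+01,  1.06589095e+01,  1.51626791e+01,  9.45934802e+01,
       -1.72850098e-03,  1.14481702e+02]), 'qd': array([ 0.1221869 , -0.01480131,  0.0699254 ,  0.07310783,  0.04905488,
       -0.03721174]), 'joint_efforts': array([-9.30958340e-04, -5.92040169e+01,  4.73755181e+01,  1.92750123e-02,
        6.27047393e-04,  6.48353580e-05]), 'ee_pos': array([0.54782466, 0.22278809, 0.22027913]), 'tcp_rot': array([-1.79919071e+02,  3.87493743e-02,  8.76496404e+01]), 'wrist_force': array([ 0.10006593,  0.62746419, -0.95020482]), 'torque': array([0.04780357, 0.0455689 , 0.01471633]), 'grasp_force': 31.850788593292236, 'opening': 0.05208230076858297}
shift to disc [-0.38262566  0.03318256  0.19999128]
```

View pics/s5.png

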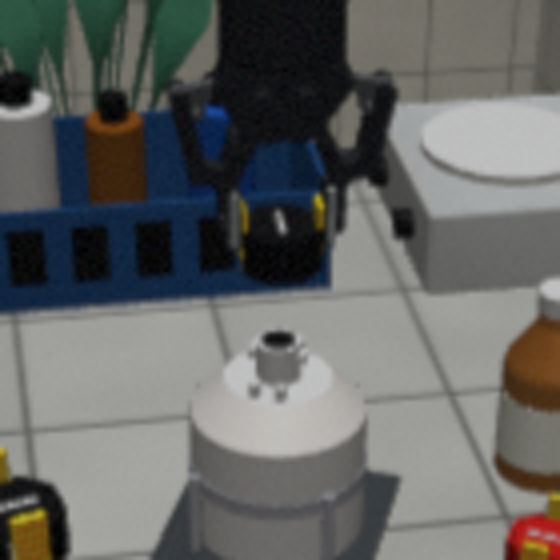

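The cap is off the neck and upright in the fingers. Carrying it over the disc.

play_rows([
  [[-0.015,0.0015,0,0],[-0.025,0.002,0,0],[-0.03,0.0025,0,0],[-0.03,0.0025,0,0],[-0.03,0.0025,0,0]],
])

```text
time: 6.85
ee_pos: [0.5533, 0.0908, 0.2208]
tcp_rot: [-180.0, 0.0, 87.7]
wrist_force: [-0.0, 0.0, -0.7]
opening: 0.052
grasp_force: 31.8
```

play_rows([
  [[-0.03,0.0025,0,0],[-0.03,0.0025,0,0],[-0.03,0.0025,0,0],[-0.03,0.0025,0,0],[-0.03,0.0025,0,0]],
])

```text
time: 7.27
ee_pos: [0.5595, -0.0599, 0.2209]
tcp_rot: [-180.0, 0.0, 87.6]
wrist_force: [0.4, 0.3, -0.7]
opening: 0.0522
grasp_force: 31.8
```

play_rows([
  [[-0.03,0.0025,0,0],[-0.03,0.0025,0,0],[-0.025,0.003,0,0],[-0.0175,0.002,0,0],[0,0,0,0]],
])

```text
time: 7.68
ee_pos: [0.5652, -0.1642, 0.2203]
tcp_rot: [-179.9, 0.0, 87.5]
wrist_force: [-0.5, -0.2, -1.4]
opening: 0.0522
grasp_force: 31.8
```

play_rows([
  [[0,0,0.03,0],[0,0,0.03,0],[0,0,0.03,0],[0,0,0.02,0],[0,0,0.01,0]],
])

```text
time: 8.1
ee_pos: [0.564, -0.16, 0.0977]
tcp_rot: [-179.7, -0.1, 87.7]
wrist_force: [0.5, 0.1, -1.1]
opening: 0.0522
grasp_force: 31.8
```

play_rows([
  [[0,0,0.02,0],[0,0,0.02,0],[0,0,0.01,0],[0,0,0,0],[0,0,0,0]],
])

```text
time: 8.52
ee_pos: [0.5659, -0.1606, 0.0518]
tcp_rot: [-180.0, -0.0, 87.7]
wrist_force: [-0.2, -0.5, -1.0]
opening: 0.0524
grasp_force: 31.8
```

```bash
python3 - <<'E'
from h import *
b=cam('side')['im'][200:360,270:430]; o=bot.get_obs()
Rm=R.from_euler('xyz',o['tcp_rot'],degrees=True).as_matrix()
print(o['time'],o['ee_pos'],o['tcp_rot'],'shift to disc',Rm.T@(np.array([.565,-.161,.0205])-o['ee_pos']))
cv2.imwrite('pics/s6.png',cv2.resize(b,(560,560),interpolation=cv2.INTER_CUBIC))
E
```

```text
8.5667 [ 0.56639306 -0.16074568  0.05259626] [1.79926405e+02 1.72362008e-02 8.76534705e+01] shift to disc [-0.00030149 -0.0014227   0.03209455]
```

View pics/s6.png

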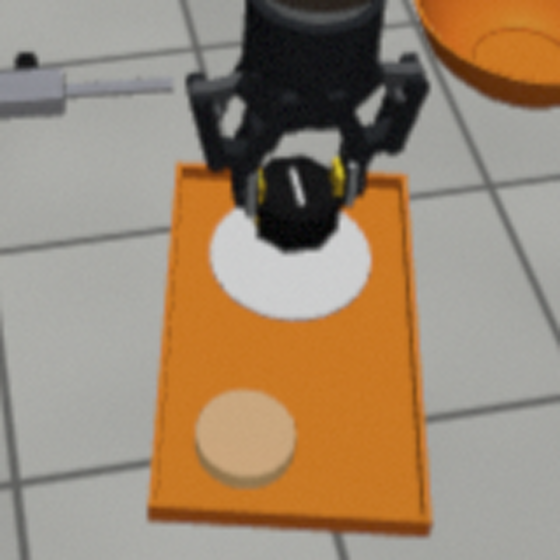

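The cap is held upright over the disc centre, with the cap at (297,205) and the disc at (290,255) in the crop. Lowering gently.

play_rows([
  [[0,-0.001,0.01,0],[0,0,0.01,0],[0,0,0.006,0],[0,0,0,0],[0,0,0,0]],
])

```text
time: 8.98
ee_pos: [0.5645, -0.1605, 0.0246]
tcp_rot: [-179.9, -0.0, 87.7]
wrist_force: [0.1, 0.1, -1.5]
opening: 0.0519
grasp_force: 31.8
```

play_rows([
  [[0,0,0.002,0],[0,0,0.001,0],[0,0,0.001,0],[0,0,0.001,0],[0,0,0,0]],
])

```text
time: 9.4
ee_pos: [0.565, -0.1606, 0.0205]
tcp_rot: [180.0, 0.0, 87.7]
wrist_force: [-1.0, -0.7, -1.4]
opening: 0.0522
grasp_force: 31.9
```

play_rows([
  [[0,0,0.001,0],[0,0,0.001,0],[0,0,0,0],[0,0,0,0],[0,0,0,0]],
])

```text
time: 9.82
ee_pos: [0.5651, -0.1606, 0.0202]
tcp_rot: [179.9, 0.0, 87.7]
wrist_force: [-5.0, 0.9, 13.5]
opening: 0.0519
grasp_force: 36.1
```

It's down, with 13 N of contact force. I'll ease off slightly, release and retreat.

play_rows([
  [[0,0,-0.001,0],[0,0,0,0],[0,0,0,0],[0,0,0,0],[0,0,0,0]],
])

```text
time: 10.23
ee_pos: [0.5652, -0.1607, 0.0203]
tcp_rot: [179.9, 0.0, 87.6]
wrist_force: [-2.7, 1.4, 8.6]
opening: 0.0522
grasp_force: 34.5
```

play_rows([
  [[0,0,0,0],[0,0,0,0],[0,0,0,0],[0,0,0,0],[0,0,0,0]],
], gripper=0.085)

```text
time: 10.65
ee_pos: [0.5649, -0.1606, 0.0191]
tcp_rot: [-180.0, -0.0, 87.6]
wrist_force: [0.7, -0.1, 0.4]
opening: 0.0847
grasp_force: 0.0
```

play_rows([
  [[0,0,0,0],[0,0,0,0],[0,0,-0.01,0],[0,0,-0.02,0],[0,0,-0.03,0]],
])

```text
time: 11.07
ee_pos: [0.5635, -0.1602, 0.0782]
tcp_rot: [-179.8, -0.1, 87.7]
wrist_force: [0.1, -0.4, -0.2]
opening: 0.0848
grasp_force: 0.0
```

play_rows([
  [[0,0,-0.03,0],[0,0,-0.03,0],[0,0,-0.02,0],[0,0,0,0],[0,0,0,0]],
])

```text
time: 11.48
ee_pos: [0.5656, -0.1608, 0.1613]
tcp_rot: [179.8, 0.0, 87.7]
wrist_force: [0.4, 0.1, -0.0]
opening: 0.0846
grasp_force: 0.0
```

```bash
python3 - <<'E'
from h import *
b=cam('side')['im'][200:360,270:430]; o=bot.get_obs();print(o['time'],o['ee_pos'],o['wrist_force'])
cv2.imwrite('pics/s7.png',cv2.resize(b,(560,560),interpolation=cv2.INTER_CUBIC))
E
```

```text
11.5333 [ 0.56501559 -0.16064968  0.15968726] [ 0.04572663 -0.12769688 -1.08198481]
```

View pics/s7.png

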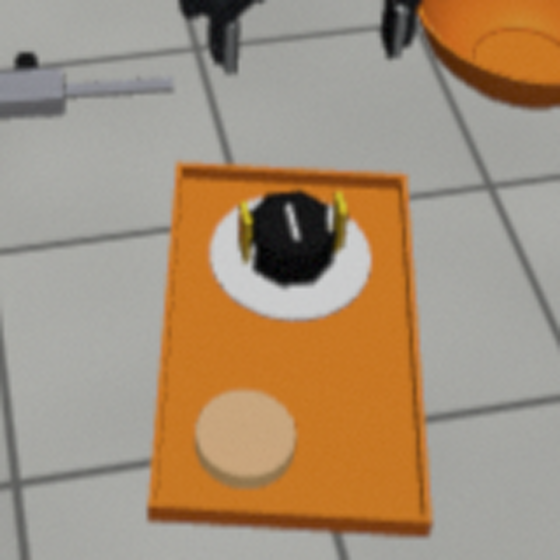

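The cap stands upright on the disc at crop (292,240), with its tabs sprung out. The fingers are clear and the dish hasn't moved.

```bash
python3 -c "
from workcell import bot
print(bot.job_done())"
```

```text
the job is handed in; nothing more can be done
None
```

The cap came off the small canister and stands upright in the middle of the white disc with its tabs out; I handed the job in just after 11.5 s, and the judge's result was not shown.

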